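# Fish the cleaned guide roller out of the tank and put it on the drying spindle

## Robot

A 6-joint arm with a two-finger parallel gripper is mounted at the origin on a cart in front of the work surface, level with it; the furniture and walls round the work are solid. World frame = base frame: x ahead of the robot, y to its left, z up, the work surface at z = 0. Lengths are in m, angles in rad, forces in N, time in s.
With the tool pointing down it reaches from about 0.375 to 0.9 m from the base axis. Payload 3.1 kg.
Tool frame: the origin (TCP) lies midway between the tips of the shut fingers; the grasp point (between the pads) lies 19 mm behind it; y points along the fingers, x is the direction in which the jaws open and shut, and the axes are right-handed (so a half turn about y gives the same grasp; the last joint's range is limited). The gripper opens to 87 mm and grips with 3 to 60 N. Pads are 19 mm wide; open, the fingers measure 117 mm over their backs; the gripper's body (75 mm by 190 mm) begins 51 mm behind the grasp point.
Start: joints at [1.054, 0.527, 1.433, -0, 1.181, -0.178], TCP at [0.208, 0.589, 0.197] pointing down, gripper open.
Joint ranges: [-3.08, 3.08], [-0.75, 2.2], [0.22, 2.44], [-1.43, 4.57], [0, 2.65], [-2.85, 2.85]. Speed limits (rad/s): [2.79, 2.79, 3.14, 3.14, 3.14, 3.14].

## Interface

Orientations are given as a unit quaternion [x, y, z, w].
In Python, from rig import * gives the robot as it stands.
- The arm moves only by the tool jog_arm, never from a script. Its argument "series" is a list of rows, each a list of 7 numbers: the shift along the tool's x, y, z in mm, then the turn, a rotation vector about the tool's x, y, z in rad, then the gripper's target within -1 to 1 (shut at 1, half-way at 0, fully open at -1). A call has 1 to 20 rows; each row is the pose to reach, as a shift and turn from the pose commanded when the call began, along the tool's axes at that moment; what a row does not reach only later rows make up. A row lasts 1/8 s, in which the tool goes at most 62.5 mm and 10.7 degrees, less where a joint would pass 70% of its speed; a pose out of reach is approached as far as the arm can. A call with a gripper value outside its range is refused whole. The fingers move at their own pace and stop on an object; "grip_force" is the grip in N (left out, the last holds). Time passes only in rows, so rows that repeat a pose let the fingers close. It gives the time, the measured TCP pose, the force and the opening at its end, in the units of the state.
- get_obs(): the state, without advancing time (a new reading comes with each control period).
- camera(name): name is "scene" or "top" or "wrist"; returns a dict with "img" (480x640x3 uint8, red, green, blue), "depth" (480x640 float32, m along the optical axis (not along the pixel's ray), 0 where there is no reading), "camera_matrix" (3x3 intrinsics, pixels), "rvec" (rotation vector, rad) and "tvec" (3), from world to camera coordinates, as OpenCV has them. Camera axes: x right, y down, z forward; pixel columns grow to the right and rows downward; lengths in m; the calibration is good to about 2 mm. A picture is of the moment at which its call begins.
- hand_in(): hands the job in, once; it reports no verdict.
The state is a dict: "time": time; "q": joint angles; "joint_velocities": joint speeds; "joint_torque": joint torques, N m; "position": TCP position; "tool_rot": TCP orientation; "ft_force": force on the tool from outside, world axes, zero at the start; "moment": the same for the moment, N m; "grip_width": finger opening in m.
Only numpy, scipy, OpenCV 4.12 (cv2) and the standard library are available. Lean on these libraries where they do the work, as an engineer would, in place of code of your own. Each camera call takes 0.05 s, during which the arm holds its last target.

## Task

The white guide roller in the narrow drained cleaning tank is clean and must not be touched with the gripper itself. Take the lifting fork from its bracket on the tank, use it to lift the roller out of the tank by its upper flange, and lower the roller, without letting it drop, over the free drying spindle until it stands fully down. Then hang the fork back in its bracket and leave the other things on the table where they are.

Things in the scene. Friction and masses are not known exactly. Their poses are not given: they have to be found in the camera images.
- tank: Narrow steel cleaning tank, drained, open on top, fixed: 132 (x) x 66 (y) mm outside, rim 130 mm above the table. Origin under its centre on the table, z up, x along its length (roughly to the robot's right). Its +x end carries the fork's bracket; its -y side, towards the robot, a small drain cock near the -x end (out to y = -67 mm, up to 43 mm high).
- well_mouth (a point): Centre of the tank's mouth at rim height; axes as the tank. The one well below it is 124 mm long in x and 58 mm wide in y, with upright walls; its floor is 118 mm below this point.
- bracket (a point): Where the fork's shaft line hangs (88 mm from the tank's centre), level with the upper faces of two prongs standing out of the tank's +x end; axes as the tank. The prongs run from the tank to 18 mm beyond here; each is 12 mm wide, the slot between them 13 mm wide in y and open to +x. Lips 6 mm high on the prongs, 15 to 18 mm to +x and to -x of here, keep the fork's collar between them.
- fork_grip (a point): Lifting fork: steel, square blue handle, 160 g, upright in the bracket. Point on the shaft line, mid-handle; z up the shaft, x the way the tines point (the tank's x as it hangs). Handle 20 x 20 mm, from 32 mm below to 30 mm above the point. Under it a square collar 26 x 26 x 5 mm, its underside 37 mm below the point, resting on the prongs, then a shaft of 8 mm diameter.
- fork_foot (a point): Foot of the fork's shaft line: underside of the flat fork plate, 155 mm below fork_grip; same axes. Plate 4 mm thick, 38 mm wide in y (42 mm at the tips), from x = -7 to 50 mm. Slot 24 mm wide, flaring at its mouth, open to +x, ends at x = 16 mm; tines end in upturned tips 3 mm high at x = 47 to 51 mm. A roller carried by its upper flange has its axis at x = 26 to 30 mm.
- roller_center (a point): The roller to fetch: white plastic with a brass bush, about 60 g, standing on end in the well, towards its +x end. Point at its centre, half-way up; z is its axis. Height 42 mm; at each end a flange 38 mm in diameter, 5 mm thick; between them a neck 20 mm in diameter, 32 mm long; bore 13 mm straight through. The upper flange's underside is 16 mm above this point.
- free_spindle: The free drying spindle, a fixed stand: round grey foot 66 mm in diameter, conical seat whose top is 14 mm above the table, upright steel rod 9 mm in diameter tapering over its last 12 mm to a point 132 mm above the table. Origin under its axis on the table. A roller fully down stands on the seat, its underside 14 mm above the table.
- full_spindle: An identical spindle that already carries a roller. Origin under its axis on the table. (Beyond the spindles the taping machine holds a solid tape reel out over the table: an upright disc facing the robot, 176 mm across, at x = 0.52 to 0.54, y = -0.06 to 0.11, z = 0.47 to 0.65 m. Work in front of it and draw the hand in before swinging across, or the wrist runs into it.)
- dry_roller_center (a point): Centre of the other roller (same sizes) on the full spindle; it stays there.
- clear_roll: Small roll of clear tape lying flat, 54 mm in diameter, 18 mm high, origin under its centre; stays where it lies.
Things that resemble listed ones, but are neither listed nor needed, are in the scene too. Leave any brown look-alike of the part that bears fork_grip alone.

How it is judged:
On the way, in this order (a step that is already met when the one before it is completed fails the run):
1. the roller hangs on the fork, wholly above the tank's rim (z of roller_center in the frame of tank above 0.153 m and contact force between fork and roller above 0.1 N), for 0.2 s.
2. the roller stands fully down on the free spindle, upright, with the fork off it (horizontal distance between roller_center and free_spindle below 0.005 m and z of roller_center in the frame of free_spindle between 0.031 and 0.039 m and angle between roller_center's own z axis and vertical below 0.06 rad and contact force between fork and roller below 0.05 N), for 0.2 s.
At the end, for the whole second after the job is handed in: The roller stands upright (within 3.4 degrees) and at rest on the free spindle, its underside within 4 mm of the seat, and the fork hangs at rest and upright in its bracket, its grip point within 10 mm sideways and 5 mm in height of where it hung, tines within 17 degrees of the tank's length (all of step 2 and x of fork_grip in the frame of tank between 0.078 and 0.098 m and y of fork_grip in the frame of tank between -0.01 and 0.01 m and z of fork_grip in the frame of tank between 0.162 and 0.172 m and angle between fork_grip's own z axis and vertical below 0.08 rad and angle between the x axis of fork_grip and the x axis of tank, either way round below 0.3 rad and linear speed of each of roller, fork below 0.02 m/s); the robot touches nothing.
It fails at once if the gripper touches the clean roller (contact force between the fingers and roller above 0.3 N).
It fails at once if the roller drops down the spindle (faster than 0.4 m/s on the rod) (horizontal distance between roller_center and free_spindle below 0.006 m and z of roller_center in the frame of free_spindle below 0.145 m and linear speed of roller above 0.4 m/s).
It fails at once if the other roller or the roll of tape is moved by more than 20 mm (distance of any of dry_roller_center, clear_roll from where it was at the start of the episode above 0.02 m).
It also fails if it takes over 67 s, if anything falls off the work surface, if the arm or the gripper's body presses on something with over 40 N, if the wrist force passes 120 N, or if a joint passes its speed limit or range.

## Working session

There is one attempt and no reset: what is moved stays moved. The work goes in short steps, Python scripts to look and compute and a tool call to move; the robot and the scene stay as the last step left them, time stands still between calls to the robot, and variables do not carry over. Pictures are saved under pics/ and viewed, and the job is handed in when it is done.

Besides the shell and the picture viewer there is one more tool, called as name([rows], argument=value, ...), one row to a line, values as JSON. jog_arm: Moves the arm, as the interface text tells. Its arguments: {"type":"object","properties":{"series":{"type":"array","items":{"type":"array","items":{"type":"number"}}},"grip_force":{"type":"number"}},"required":["series"]}

```bash
ls; mkdir -p pics; cat > h.py <<'E'
from rig import *
import numpy as np, cv2
from scipy.spatial.transform import Rotation as R
def shot(n,save=None):
    c=camera(n)
    if save: cv2.imwrite('pics/'+save+'.png',c['img'][:,:,::-1])
    return c
def pts(c):
    K=c['camera_matrix'];Rm=cv2.Rodrigues(np.array(c['rvec']))[0];t=np.array(c['tvec']).reshape(3)
    d=c['depth'];v,u=np.mgrid[0:480,0:640]
    P=np.stack([(u-K[0,2])/K[0,0]*d,(v-K[1,2])/K[1,1]*d,d],-1)
    return (P-t)@Rm   # world
def ray(c,u,v,z):
    K=c['camera_matrix'];Rm=cv2.Rodrigues(np.array(c['rvec']))[0];t=np.array(c['tvec']).reshape(3)
    o=-Rm.T@t; r=Rm.T@np.array([(u-K[0,2])/K[0,0],(v-K[1,2])/K[1,1],1]); return o+r*(z-o[2])/r[2]
def proj(c,p):
    return cv2.projectPoints(np.array(p,float).reshape(-1,1,3),np.array(c['rvec']),np.array(c['tvec']),c['camera_matrix'],None)[0].reshape(-1,2)
E
python3 - <<'E'
from h import *
o=get_obs();print(o)
for n in ['scene','top','wrist']:
    c=shot(n,n+'0');print(n,c['camera_matrix'].tolist(),c['rvec'],c['tvec'])
E
```

```text
pics
{'time': 0.0, 'q': array([ 1.05352796e+00,  5.28471458e-01,  1.43387826e+00, -8.35085405e-06,
        1.18139419e+00, -1.78502935e-01]), 'joint_velocities': array([ 0.00167738, -0.00107693, -0.00043054,  0.00036464,  0.0019228 ,
        0.0002441 ]), 'joint_torque': array([-4.79412174e-04, -4.40037131e+01, -1.76589310e+01,  6.31160033e-02,
        5.82033035e-02, -1.55275807e-04]), 'position': array([0.20728919, 0.58880306, 0.19627609]), 'tool_rot': array([ 0.57745521,  0.40787043, -0.40924601, -0.57680577]), 'ft_force': array([ 0.55032721, -0.10806989, -0.41721704]), 'moment': array([-0.0435656 ,  0.00933971, -0.05445354]), 'grip_width': 0.08705578977672593}
scene [[444.44794593124533, 0.0, 312.6356332367942], [0.0, 444.44794593124533, 237.1129859158958], [0.0, 0.0, 1.0]] [ 1.04421148 -2.25011429  1.19975725] [0.26370221 0.33465281 0.58828272]
top [[473.98293398816634, 0.0, 318.8879425669158], [0.0, 473.98293398816634, 240.71470093356007], [0.0, 0.0, 1.0]] [ 2.13925559 -2.13781509  0.20486522] [-0.0733132   0.49050443  0.88485721]
wrist [[426.7341075557656, 0.0, 321.839480059862], [0.0, 426.7341075557656, 237.33808650636757], [0.0, 0.0, 1.0]] [-2.37485379 -1.68206657 -0.22676241] [-0.62444519 -0.03323948  0.39101811]
```

View pics/scene0.png

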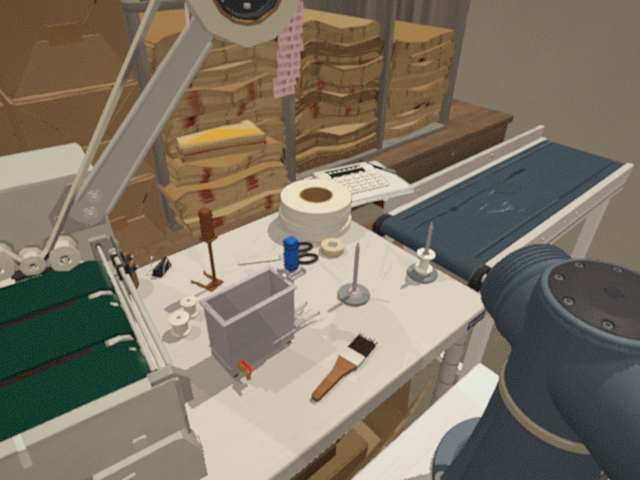

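View pics/top0.png

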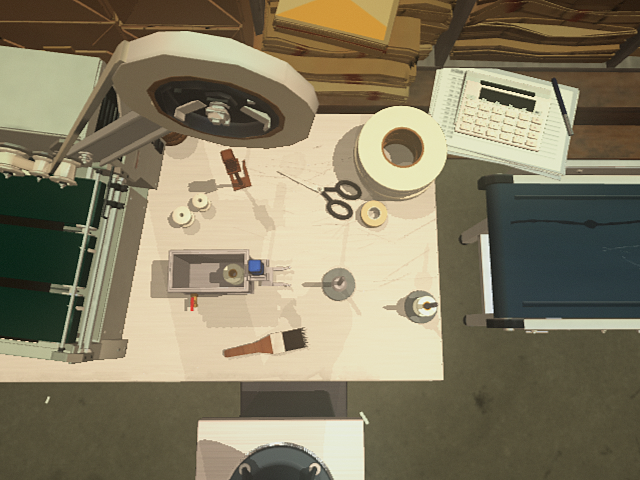

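View pics/wrist0.png

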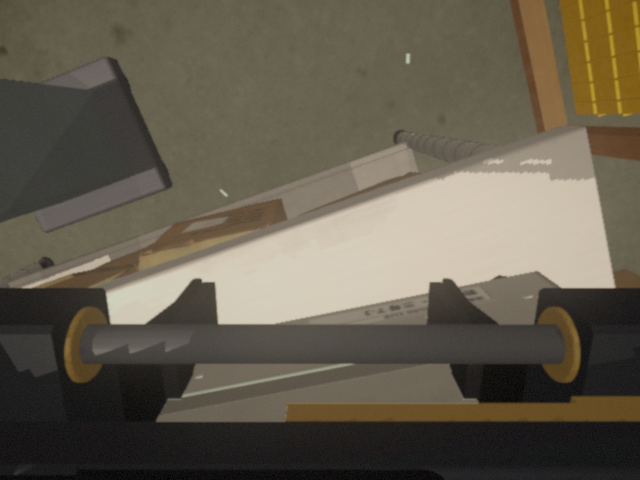

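The top view shows the tank centre at about (210,270) and the blue fork handle at (256,267), with its tines to the right. The roller in the tank is at (233,271), the free spindle at (338,284), the full spindle at (425,305) and the clear roll at (373,213).

Candidates by pixel:
- **Fork:** blue at top(256,267)/scene(291,253), or brown at top(233,170)/scene(207,225). I choose the blue one.
- **Roller:** in the tank at top(233,271), on the full spindle at (425,305), or loose small ones at (182,216) and (200,202). I choose the one in the tank.
- **Spindle:** bare rod at (338,284), or loaded at (425,305). I choose the bare one.

```bash
python3 - <<'E'
from h import *
o=get_obs();M=R.from_quat(o['tool_rot']).as_matrix();print(M.round(3))
c=shot('top');P=pts(c);im=c['img']
cv2.imwrite('pics/topcrop.png',cv2.resize(im[230:320,150:450,::-1],None,fx=2.66,fy=2.66,interpolation=cv2.INTER_CUBIC))
for n,(u,v) in dict(fork=(256,267),roller=(233,271),tank=(170,270),sp=(338,284),sp2=(425,305),clear=(362,213),rimL=(170,255)).items(): print(n,P[v,u].round(4))
# rim mask by height near z=.13
m=(abs(P[...,2]-.13)<.006)&(P[...,0]>.2)&(P[...,0]<.6)
ys,xs=np.where(m);s=(xs>150)&(xs<290)&(ys>235)&(ys<305)
rp=P[ys[s],xs[s]][:,:2];print(len(rp),cv2.minAreaRect((rp*1000).astype(np.float32)))
hsv=cv2.cvtColor(im,cv2.COLOR_RGB2HSV)
b=(hsv[...,0]>105)&(hsv[...,0]<128)&(hsv[...,1]>150)&(hsv[...,2]>80);b[:,:240]=0;b[:,275:]=0;b[:240]=0;b[300:]=0
q=P[b];print('blue',b.sum(),q.mean(0),q[:,2].max());t=q[q[:,2]>q[:,2].max()-.006];print(len(t),cv2.minAreaRect((t[:,:2]*1000).astype(np.float32)))
c=shot('scene');cv2.imwrite('pics/scrop.png',cv2.resize(c['img'][210:390,180:460,::-1],None,fx=2.8,fy=2.8,interpolation=cv2.INTER_CUBIC))
E
```

```text
[[ 0.332 -0.001 -0.943]
 [ 0.943 -0.001  0.332]
 [-0.002 -1.     0.   ]]
fork [0.4205 0.0311 0.1963]
roller [0.4327 0.0956 0.0267]
tank [0.423  0.1885 0.1292]
sp [ 0.4065 -0.1102  0.0355]
sp2 [ 0.3648 -0.2713  0.0658]
clear [ 0.5528 -0.1614  0.0168]
rimL [0.4492 0.1895 0.1306]
1333 ((423.4891662597656, 105.54903411865234), (75.48674011230469, 176.7156219482422), 0.8787399530410767)<stdin>:12: RuntimeWarning: Mean of empty slice.
  ret = um.true_divide(
Traceback (most recent call last):
ValueError: zero-size array to reduction operation maximum which has no identity
```

View pics/topcrop.png

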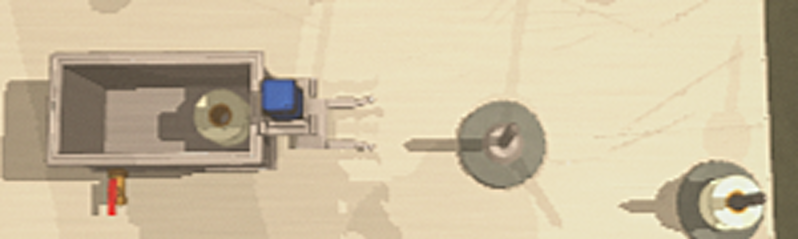

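```bash
cat > meas.py <<'E'
from h import *
c=shot('top');P=pts(c);im=c['img']
m=(abs(P[...,2]-.13)<.005)
ys,xs=np.where(m);s=(xs>150)&(xs<252)&(ys>235)&(ys<305)
rp=P[ys[s],xs[s]][:,:2];rr=cv2.minAreaRect((rp*1000).astype(np.float32));print('rim',len(rp),rr)
hsv=cv2.cvtColor(im,cv2.COLOR_RGB2HSV)
print('hsv blue',hsv[267,256])
b=(abs(hsv[...,0].astype(int)-int(hsv[267,256,0]))<10)&(hsv[...,1]>100);b[:,:240]=0;b[:,275:]=0;b[:240]=0;b[300:]=0
q=P[b];zm=np.percentile(q[:,2],95);print(b.sum(),zm)
ys,xs=np.where(b&(abs(P[...,2]-zm)<.006));rect=cv2.minAreaRect(np.stack([xs,ys],1).astype(np.float32));print(rect,ray(c,*rect[0],zm),len(xs))
m=abs(P[...,2]-.054)<.008; m[:,:205]=0;m[:,250:]=0;m[:245]=0;m[:295]&=True;m[295:]=0
ys,xs=np.where(m);print('roller top',len(xs));
# circles by colour
for n,(u0,u1,v0,v1) in dict(roller=(218,248,257,287)).items():
    sub=hsv[v0:v1,u0:u1];print(sub[14,14],sub[5:25:4,15].tolist())
for nm,(u0,u1,v0,v1,z0,z1) in dict(foot=(318,360,262,305,.003,.013),roll2=(410,440,288,322,.05,.062),clear=(355,392,195,230,.012,.022),roller=(215,250,255,290,.04,.065)).items():
    m=(P[...,2]>z0)&(P[...,2]<z1);k=np.zeros_like(m);k[v0:v1,u0:u1]=1;m&=k
    ys,xs=np.where(m)
    if len(xs)>5:
        (cx,cy),rad=cv2.minEnclosingCircle(np.stack([xs,ys],1).astype(np.float32));z=np.median(P[m][:,2]);print(nm,len(xs),(cx,cy,rad),ray(c,cx,cy,z))
c=shot('scene');cv2.imwrite('pics/scrop.png',cv2.resize(c['img'][210:390,180:460,::-1],None,fx=2.8,fy=2.8,interpolation=cv2.INTER_CUBIC))
E
python3 meas.py
```

```text
rim 1170 ((423.2281188964844, 120.43211364746094), (75.33677673339844, 147.44241333007812), 0.8009505271911621)
hsv blue [111 133 180]
120 0.19873508420754576
((254.0, 265.0), (10.0, 10.0), 90.0) [0.42344108 0.03407917 0.19873508] 120
roller top 343
[ 17 122  94] [[15, 62, 99], [23, 67, 157], [16, 134, 103], [16, 71, 111], [22, 71, 165]]
foot 739 (337.5470275878906, 283.7331237792969, 24.947290420532227) [ 0.40941748 -0.11097795  0.00697659]
roll2 264 (426.0, 305.5, 10.30786418914795) [ 0.36425989 -0.27555663  0.05570225]
clear 477 (376.7264099121094, 208.27359008789062, 18.82497215270996) [ 0.56250964 -0.19158656  0.01795036]
roller 343 (229.0, 267.21429443359375, 16.23198890686035) [0.43696424 0.09906753 0.05352231]
```

View pics/scrop.png

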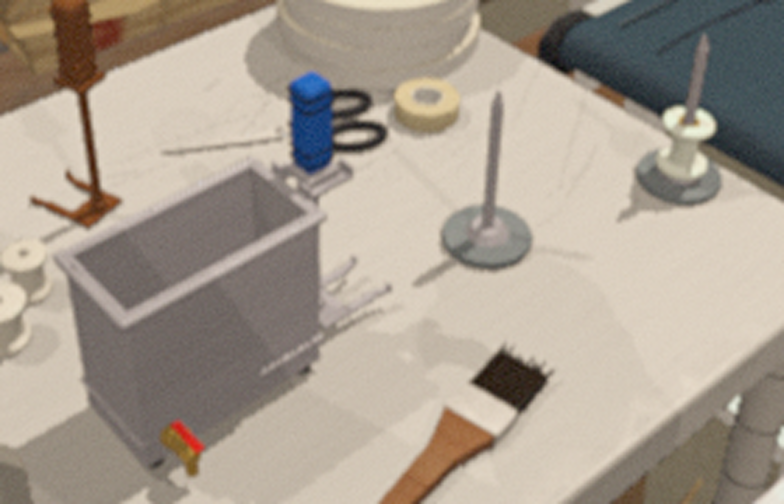

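```bash
python3 - <<'E'
from h import *
o=get_obs();M=R.from_quat(o['tool_rot']).as_matrix()
c=shot('wrist');Rm=cv2.Rodrigues(np.array(c['rvec']))[0];o_=-Rm.T@np.array(c['tvec']).reshape(3)
print('cam in tool',M.T@(o_-o['position']),'axes in tool\n',(M.T@Rm.T).round(3))
c=shot('top')
print('roller',ray(c,233.1,273.2,.054)); 
for n in ['top','scene']:
    c=shot(n);print(n,proj(c,[[.409,-.111,0],[.409,-.111,.132],[.423,.121,.13],[.423,.033,.197],[.423,.098,.054]]).round(1).tolist())
E
```

```text
cam in tool [ 0.00070068 -0.18779395  0.07282818] axes in tool
 [[ 1.     0.    -0.   ]
 [ 0.    -0.268  0.963]
 [ 0.    -0.963 -0.268]]
roller [0.42544502 0.09082867 0.054     ]
top [[337.4, 284.2], [341.6, 278.0], [208.7, 270.0], [254.8, 265.4], [229.3, 274.5]]
scene [[353.1, 295.2], [357.4, 241.9], [249.3, 291.6], [291.7, 237.5], [263.5, 319.3]]
```

jog_arm([
  [0,-60,0,0,0,0,-1],
  [0,-120,0,0,-0.17,0,-1],
  [-431,-134,-367,0,-0.339,0,-1],
  [-431,-134,-367,0,-0.339,0,-1],
  [-431,-134,-367,0,-0.339,0,-1],
  [-431,-134,-367,0,-0.339,0,-1],
  [-431,-134,-367,0,-0.339,0,-1],
  [-431,-134,-367,0,-0.339,0,-1],
  [-431,-134,-367,0,-0.339,0,-1],
  [-431,-134,-367,0,-0.339,0,-1],
  [-431,-134,-367,0,-0.339,0,-1],
  [-431,-134,-367,0,-0.339,0,-1],
  [-431,-134,-367,0,-0.339,0,-1],
  [-431,-134,-367,0,-0.339,0,-1],
  [-431,-134,-367,0,-0.339,0,-1],
])

```text
time: 2.38
position: [0.41, 0.0624, 0.3313]
tool_rot: [0.499, 0.501, -0.501, -0.499]
ft_force: [-0.6, 0.6, -0.0]
grip_width: 0.087
```

```bash
python3 - <<'E'
from h import *
o=get_obs();print(o['time'],o['q'].round(3),o['position'],R.from_quat(o['tool_rot']).as_matrix().round(3).tolist())
c=shot('wrist','w1')
E
```

```text
2.375 [-0.12   0.074  1.722  0.     1.346 -1.694] [0.40997351 0.06240705 0.33125725] [[-0.003, -0.0, -1.0], [1.0, 0.0, -0.003], [0.0, -1.0, 0.0]]
```

View pics/w1.png

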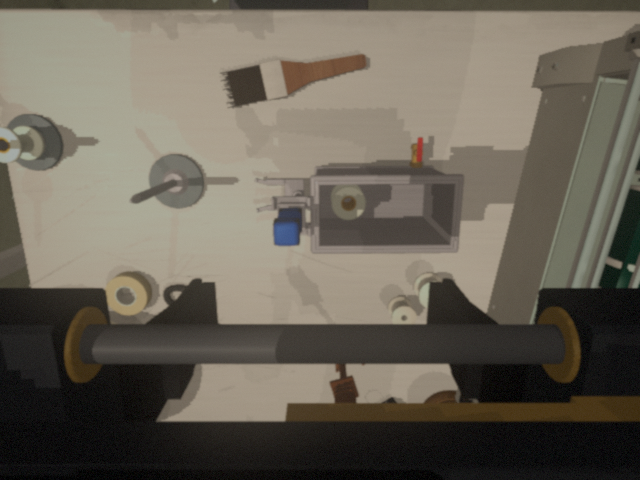

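The wrist view shows the tank rim from (312,173) to (462,250) and the blue handle top at (287,232). The roller is at (348,203), the free spindle foot at (176,181) and its tip at (135,199).

```bash
cat > m2.py <<'E'
from h import *
c=shot('wrist');im=c['img'];P=pts(c)
cv2.imwrite('pics/w1c.png',cv2.resize(im[140:270,240:480,::-1],None,fx=3.3,fy=3.3,interpolation=cv2.INTER_CUBIC))
cv2.imwrite('pics/w1s.png',cv2.resize(im[130:230,110:250,::-1],None,fx=5,fy=5,interpolation=cv2.INTER_CUBIC))
hsv=cv2.cvtColor(im,cv2.COLOR_RGB2HSV)
b=(abs(hsv[...,0].astype(int)-111)<12)&(hsv[...,1]>120);b[270:]=0;b[:, :250]=0;b[:,320:]=0
zm=np.percentile(P[b][:,2],90);mm=b&(abs(P[...,2]-zm)<.006);ys,xs=np.where(mm)
r=cv2.minAreaRect(np.stack([xs,ys],1).astype(np.float32));print('handle',len(xs),zm,r,ray(c,*r[0],.197))
m=(abs(P[...,2]-.13)<.006);m[:, :305]=0;m[:,475:]=0;m[:160]=0;m[262:]=0
ys,xs=np.where(m);r=cv2.minAreaRect(np.stack([xs,ys],1).astype(np.float32));print('rim',len(xs),r,ray(c,*r[0],.13));print([ray(c,*p,.13)[:2].round(4).tolist() for p in cv2.boxPoints(r)])
g=cv2.cvtColor(im,cv2.COLOR_RGB2GRAY)
m=(P[...,2]>.045)&(P[...,2]<.062);m[:, :320]=0;m[:,385:]=0;m[:178]=0;m[240:]=0
ys,xs=np.where(m);print('rollertop',len(xs),xs.min(),xs.max(),ys.min(),ys.max())
m=(P[...,2]>.003)&(P[...,2]<.014);m[:, :140]=0;m[:,215:]=0;m[:145]=0;m[220:]=0
ys,xs=np.where(m);(e,rad)=cv2.minEnclosingCircle(np.stack([xs,ys],1).astype(np.float32));print('foot',len(xs),e,rad,ray(c,*e,.007))
E
python3 m2.py
```

```text
handle 386 0.19804286154019884 ((285.5, 233.0), (20.0, 21.0), 90.0) [0.42369958 0.03427178 0.197     ]
rim 4209 ((384.0906982421875, 213.525634765625), (78.58065795898438, 158.60804748535156), 89.39049530029297) [0.42256583 0.12065333 0.13      ]
[[0.3871, 0.0467], [0.3851, 0.1907], [0.4599, 0.1984], [0.462, 0.0469]]
rollertop 1082 320 384 186 228
foot 2004 (181.0, 189.0) 37.802215576171875 [ 0.41996886 -0.10745237  0.007     ]
```

View pics/w1c.png

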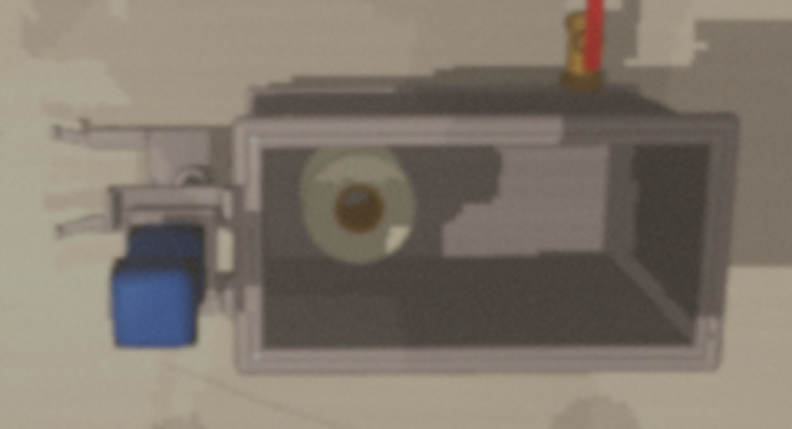

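View pics/w1s.png

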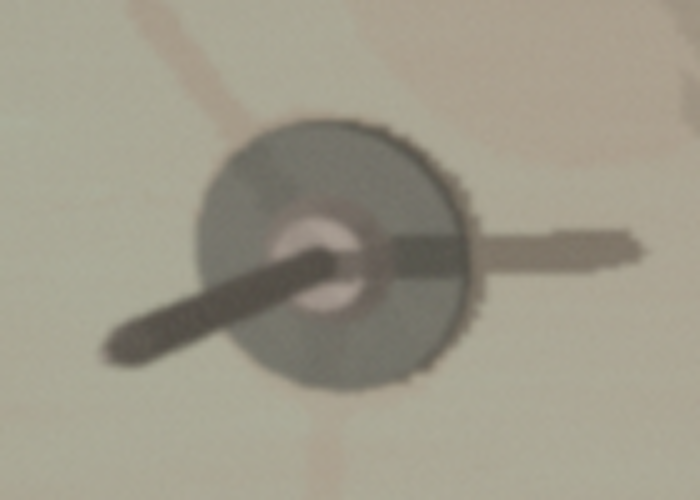

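```bash
python3 - <<'E'
from h import *
c=shot('wrist')
f=lambda x,y:((x+.5)/3.3-.5+240,(y+.5)/3.3-.5+140)
g=lambda x,y:((x+.5)/5-.5+110,(y+.5)/5-.5+130)
K=[ray(c,*f(*p),.13)[:2] for p in [(237,118),(738,115),(716,370),(240,372)]];print(np.round(K,4).tolist(),np.mean(K,0))
K=[ray(c,*f(*p),.13)[:2] for p in [(262,143),(712,143),(692,347),(262,348)]];print('inner',np.round(K,4).tolist(),np.mean(K,0))
print('roller',ray(c,*f(358,205),.054),ray(c,*f(300,205),.054),ray(c,*f(414,205),.054),'bore',ray(c,*f(359,208),.054))
print('foot',ray(c,*g(332,254),.004),'seat',ray(c,*g(322,263),.014),'tip',ray(c,*g(106,358),.132),ray(c,*g(120,355),.128))
print('handle bottom corners',[ray(c,*f(*p),.197)[:2].round(4) for p in [(111,268),(196,268),(196,347),(113,347)]])
E
```

```text
[[0.3875, 0.0529], [0.3862, 0.1909], [0.4599, 0.1913], [0.4609, 0.0535]] [0.42360073 0.12217106]
inner [[0.3943, 0.0598], [0.394, 0.1844], [0.4529, 0.1838], [0.4536, 0.0599]] [0.42371198 0.12198316]
roller [0.42616862 0.09151852 0.054     ] [0.42622341 0.07208737 0.054     ] [0.42611572 0.11027929 0.054     ] bore [0.42718786 0.09187343 0.054     ]
foot [ 0.41008791 -0.11379737  0.004     ] seat [ 0.41082364 -0.11294037  0.014     ] tip [ 0.41133707 -0.11331883  0.132     ] [ 0.41152663 -0.11246586  0.128     ]
handle bottom corners [array([0.4141, 0.0248]), array([0.414 , 0.0448]), array([0.4334, 0.0446]), array([0.4335, 0.0248])]
```

jog_arm([
  [-28,0,-14,0,0,0,-1],
  [-28,60,-14,0,0,0,-1],
  [-28,120,-14,0,0,0,-1],
  [-28,160,-14,0,0,0,-1],
  [-28,183,-14,0,0,0,-1],
  [-28,183,-14,0,0,0,-1],
  [-28,183,-14,0,0,0,1],
  [-28,183,-14,0,0,0,1],
  [-28,183,-14,0,0,0,1],
  [-28,183,-14,0,0,0,1],
  [-28,183,-14,0,0,0,1],
  [-28,183,-14,0,0,0,1],
  [-28,183,-14,0,0,0,1],
], grip_force=40)

```text
time: 4.15
position: [0.4246, 0.033, 0.1482]
tool_rot: [-0.5, -0.5, 0.5, 0.5]
ft_force: [-0.3, -0.2, 0.2]
grip_width: 0.0249
```

```bash
python3 - <<'E'
from h import *
o=get_obs();print(o['time'],o['position'],o['ft_force'],o['moment'],R.from_quat(o['tool_rot']).as_matrix().round(3).tolist())
c=shot('wrist','w2');c=shot('scene');cv2.imwrite('pics/s2.png',cv2.resize(c['img'][150:390,150:400,::-1],None,fx=2.4,fy=2.4,interpolation=cv2.INTER_CUBIC))
E
```

```text
4.15 [0.42455226 0.03300153 0.14821765] [-0.28623644 -0.22298353  0.24203658] [ 0.03889113  0.01853351 -0.0202292 ] [[-0.0, -0.0, -1.0], [1.0, 0.0, -0.0], [0.0, -1.0, 0.0]]
```

View pics/w2.png

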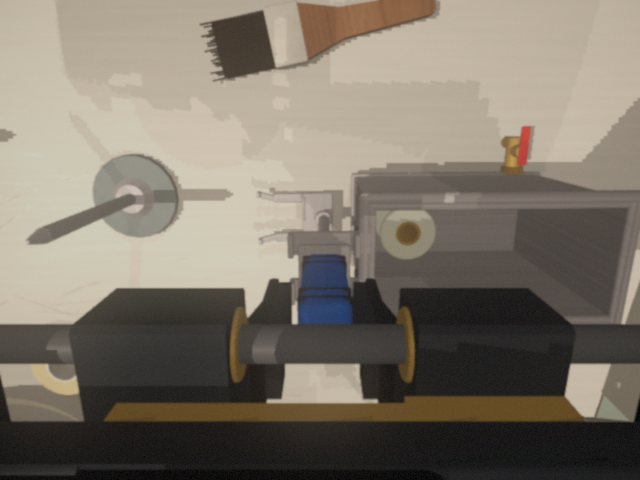

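View pics/s2.png

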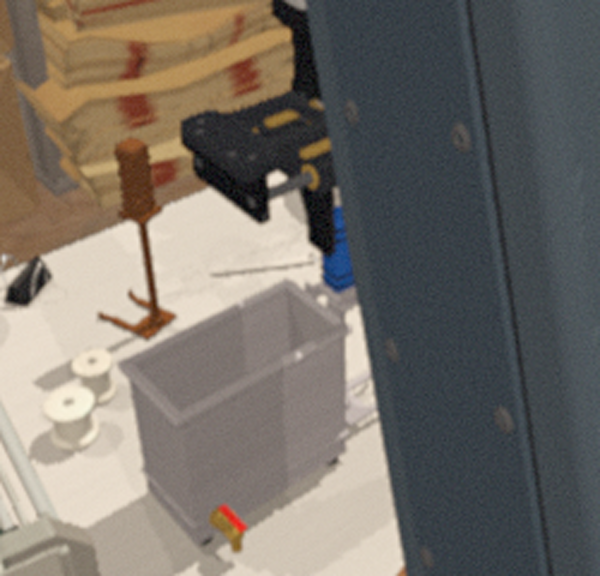

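jog_arm([
  [0,0,0,0,0,0,1],
  [0,0,0,0,0,0,1],
  [0,0,0,0,0,0,1],
  [0,0,0,0,0,0,1],
  [0,-6,0,0,0,0,1],
  [0,-12,0,0,0,0,1],
  [0,-12,0,0,0,0,1],
])

```text
time: 5.12
position: [0.4251, 0.0329, 0.1609]
tool_rot: [0.5, 0.5, -0.5, -0.499]
ft_force: [0.4, -1.3, -1.4]
grip_width: 0.0199
```

```bash
python3 - <<'E'
from h import *
o=get_obs();print(o['time'],o['position'],o['ft_force'],o['moment'])
c=shot('wrist','w3')
E
```

```text
5.125 [0.42512945 0.03288731 0.16092421] [ 0.39009869 -1.27231869 -1.44371127] [-0.02728653  0.05836635  0.01831912]
```

View pics/w3.png

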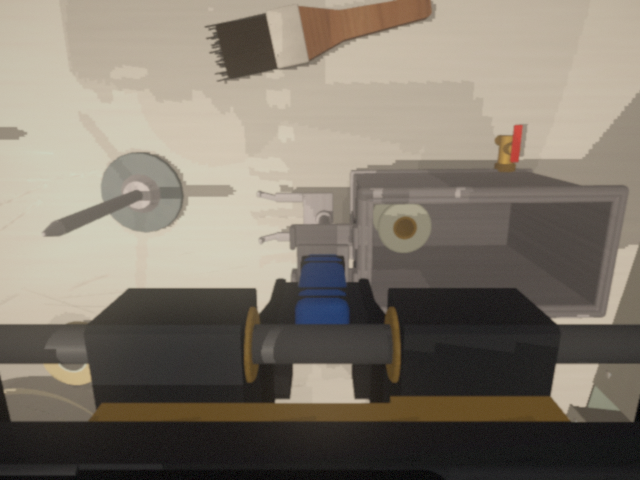

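jog_arm([
  [-20,0,0,0,0,0,1],
  [-42,0,0,0,0,0,1],
  [-42,0,0,0,0,0,1],
  [-42,-50,0,0,0,0,1],
  [-42,-100,0,0,0,0,1],
  [-42,-144,0,0,0,0,1],
  [-42,-144,0,0,0,0,1],
  [-42,-144,0,0,0,0,1],
])

```text
time: 6.18
position: [0.4234, -0.0082, 0.3033]
tool_rot: [-0.499, -0.5, 0.5, 0.501]
ft_force: [-0.0, -0.6, -1.3]
grip_width: 0.02
```

```bash
cat > w.py <<'E'
import sys
from h import *
o=get_obs();print(round(o['time'],2),o['position'].round(4),o['ft_force'].round(2),o['moment'].round(3),o['grip_width'])
for n in sys.argv[2:]:
    c=shot(n,sys.argv[1]+n)
E
python3 w.py a3 wrist scene
```

```text
6.17 [ 0.4234 -0.0082  0.3033] [-0.02 -0.55 -1.29] [0.086 0.029 0.004] 0.02004868252006758
```

View pics/a3wrist.png

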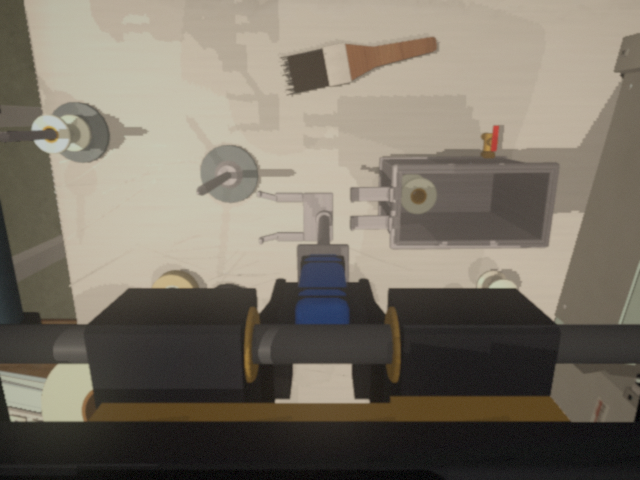

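View pics/a3scene.png

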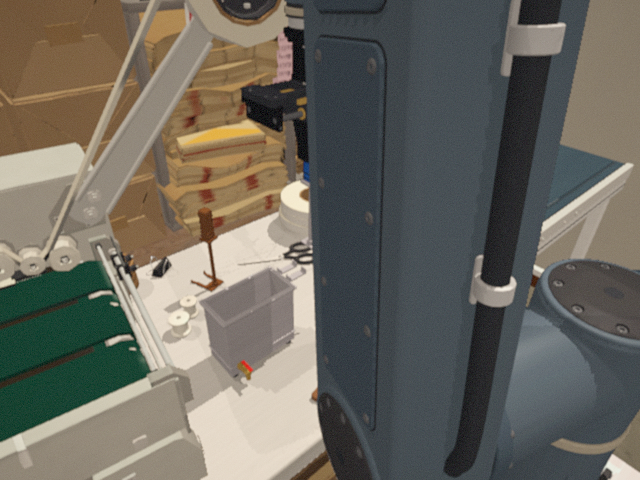

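```bash
python3 - <<'E'
from h import *
c=shot('wrist');im=c['img']
cv2.imwrite('pics/fk.png',cv2.resize(im[180:260,240:360,::-1],None,fx=6,fy=6,interpolation=cv2.INTER_CUBIC))
P=pts(c);print(P[205:231:5,325].round(4).tolist(),P[195,265:335:8].round(4).tolist(),P[236,265:335:8].round(4).tolist())
E
```

```text
[[0.4131, -0.0054, 0.1723], [0.4173, -0.0054, 0.1705], [0.4194, -0.0055, 0.1787], [0.4191, -0.0056, 0.1966], [0.4193, -0.0057, 0.2108], [0.4195, -0.0058, 0.2236]] [[0.4058, -0.0509, 0.17], [0.4058, -0.0448, 0.1703], [0.4059, -0.0388, 0.1697], [0.4056, -0.0326, 0.171], [0.4055, -0.0266, 0.1716], [0.4057, -0.0206, 0.1704], [0.4057, -0.0145, 0.1705], [0.4055, -0.0085, 0.1717], [0.4055, -0.0024, 0.1718]] [[0.4383, -0.0522, 0.169], [0.438, -0.0458, 0.1701], [0.4377, -0.0395, 0.1711], [0.438, -0.0334, 0.1699], [0.4377, -0.0271, 0.1711], [0.4381, -0.0209, 0.1698], [0.4378, -0.0147, 0.1709], [0.4197, -0.0084, 0.2376], [0.4223, -0.0033, 0.2281]]
```

View pics/fk.png

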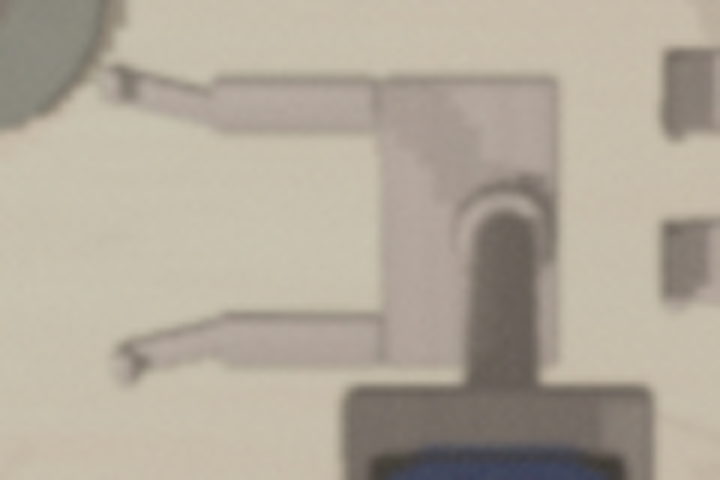

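```bash
python3 - <<'E'
from h import *
c=shot('wrist');f=lambda x,y:((x+.5)/6-.5+240,(y+.5)/6-.5+180)
for n,p in dict(o1=(400,77),o2=(400,366),s1=(300,133),s2=(300,314),s1b=(230,133),s2b=(230,314),end=(381,220),rear=(556,150),rear2=(556,300),tip1=(103,82),tip2=(118,365)).items(): print(n,ray(c,*f(*p),.171).round(4)[:2])
print(get_obs()['position'])
E
```

```text
o1 [ 0.4039 -0.0197]
o2 [ 0.4416 -0.0201]
s1 [ 0.411  -0.0324]
s2 [ 0.4347 -0.0329]
s1b [ 0.411  -0.0413]
s2b [ 0.4347 -0.0419]
end [ 0.4223 -0.0223]
rear [ 0.4132 -0.    ]
rear2 [4.328e-01 1.000e-04]
tip1 [ 0.4045 -0.0571]
tip2 [ 0.4415 -0.0566]
[ 0.42352016 -0.00859994  0.30269891]
```

jog_arm([
  [50,0,-3.5,0,0,0,1],
  [100,0,-3.5,0,0,0,1],
  [150,0,-3.5,0,0,0,1],
  [175.6,0,-3.5,0,0,0,1],
  [175.6,0,-3.5,0,0,0,1],
  [175.6,0,-3.5,0,0,0,1],
  [175.6,0,-3.5,0,0,0,1],
])

```text
time: 7.25
position: [0.4281, 0.1656, 0.304]
tool_rot: [-0.5, -0.499, 0.5, 0.5]
ft_force: [-0.4, 0.7, -2.2]
grip_width: 0.02
```

```bash
python3 w.py a4 wrist
```

```text
7.25 [0.4281 0.1656 0.304 ] [-0.38  0.67 -2.23] [ 0.037 -0.05   0.036] 0.019989447846645303
```

View pics/a4wrist.png

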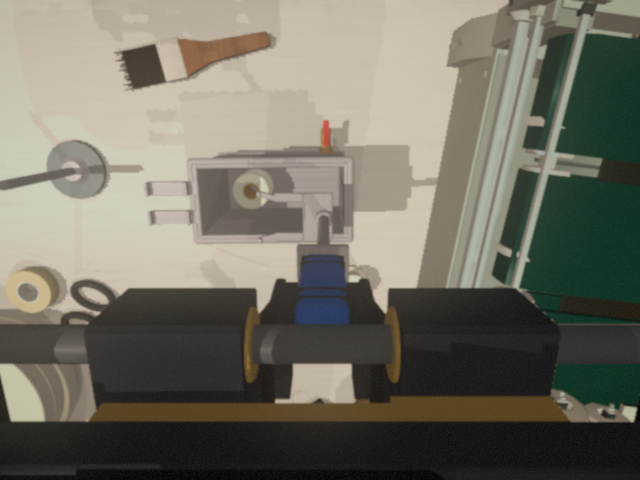

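```bash
cat > cr.py <<'E'
import sys
from h import *
c=shot('wrist');u0,u1,v0,v1,s=map(int,sys.argv[2:7])
cv2.imwrite('pics/%s.png'%sys.argv[1],cv2.resize(c['img'][v0:v1,u0:u1,::-1],None,fx=s,fy=s,interpolation=cv2.INTER_CUBIC))
E
python3 cr.py b4 185 365 150 250 4
```

```text
(no output)
```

View pics/b4.png

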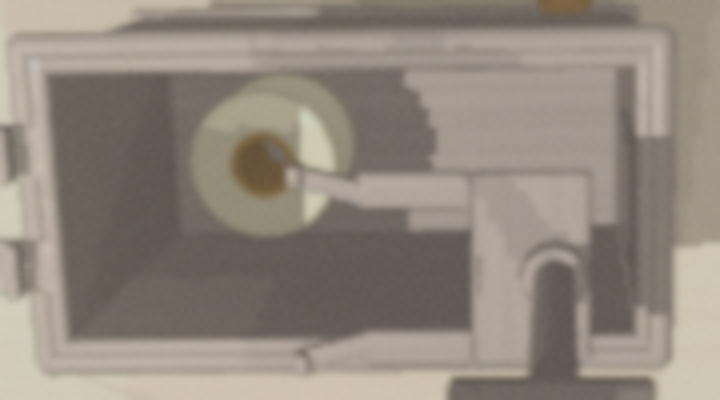

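```bash
python3 - <<'E'
from h import *
c=shot('wrist');f=lambda x,y:((x+.5)/4-.5+185,(y+.5)/4-.5+150)
print(get_obs()['position'])
for n,p,z in [('roller',(264,164),.054),('rl',(190,164),.054),('rr',(337,164),.054),('o1',(520,173),.171),('o2',(520,366),.171),('rear',(590,220),.171),('end',(471,260),.171),('inT',(350,69),.13),('inB',(350,336),.13),('inR',(637,200),.13),('inL',(56,200),.13)]: print(n,ray(c,*f(*p),z).round(4)[:2])
E
```

```text
[0.42818534 0.16578712 0.30423488]
roller [0.4272 0.0923]
rl [0.4272 0.0732]
rr [0.4272 0.1112]
o1 [0.4099 0.1605]
o2 [0.4479 0.1603]
rear [0.4189 0.1739]
end [0.4267 0.151 ]
inT [0.3947 0.1242]
inB [0.4528 0.1223]
inR [0.4227 0.1849]
inL [0.4225 0.0601]
```

```bash
python3 - <<'E'
from h import *
c=shot('wrist');P=pts(c).reshape(-1,3)
for y in np.arange(.2,.45,.03):
    s=(P[:,1]>y)&(P[:,1]<y+.03)&(P[:,0]>.3)&(P[:,0]<.5)&(P[:,2]<.35);print(round(y,2),s.sum(),np.percentile(P[s][:,2],98) if s.sum() else None)
E
```

```text
0.2 4581 0.0017708348246535444
0.23 4706 0.001798791642955884
0.26 10181 0.19963042393797284
0.29 21633 0.2172041148646259
0.32 11576 0.2036673944687865
0.35 12151 0.20355888433244265
0.38 3268 0.20331524923729255
0.41 0 None
0.44 0 None
```

jog_arm([
  [3,0,1.7,0,0,0,1],
  [3,0,1.7,0,0,0,1],
  [3,20,1.7,0,0,0,1],
  [3,40,1.7,0,0,0,1],
  [3,40,1.7,0,0,0,1],
])

```text
time: 8.07
position: [0.4251, 0.1695, 0.2631]
tool_rot: [-0.499, -0.499, 0.501, 0.501]
ft_force: [-1.3, -0.7, -1.3]
grip_width: 0.0198
```

```bash
python3 w.py a5; python3 cr.py b5 185 365 150 250 4
```

```text
8.07 [0.4251 0.1695 0.2631] [-1.29 -0.66 -1.28] [0.058 0.054 0.035] 0.01981356520057621
```

View pics/b5.png

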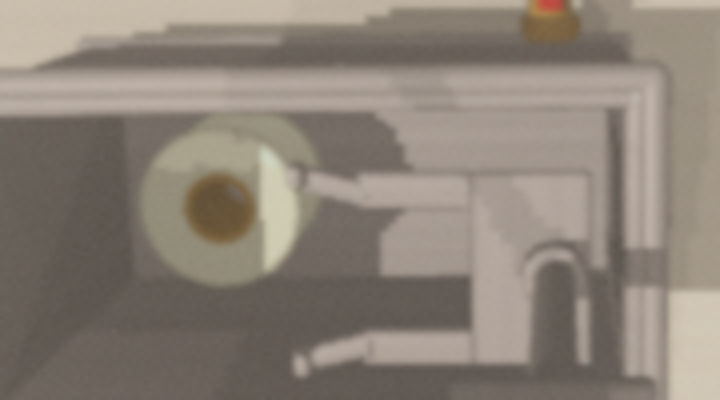

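```bash
cat > al.py <<'E'
import sys,json
from h import *
# args: u0 v0 s zplate then json list of [name,x,y,z or 'p']
c=shot('wrist');o=get_obs();u0,v0,s=map(float,sys.argv[1:4]);zp=o['position'][2]+.019-.155+.004
print(o['position'].round(4),'plate top',zp.round(4))
for n,x,y,z in json.loads(sys.argv[4]):
    print(n,ray(c,(x+.5)/s-.5+u0,(y+.5)/s-.5+v0,zp if z=='p' else z).round(4)[:2])
E
python3 al.py 185 150 4 '[["roller",218,207,0.054],["l",141,207,0.054],["r",298,207,0.054],["o1",520,172,"p"],["o2",430,365,"p"],["rear",590,220,"p"],["end",471,260,"p"],["s1",420,208,"p"],["s2",420,331,"p"],["inR",626,200,0.13]]'
```

```text
[0.4267 0.1697 0.2647] plate top 0.1327
roller [0.4287 0.0917]
l [0.4287 0.0735]
r [0.4287 0.1106]
o1 [0.4071 0.1645]
o2 [0.445  0.1468]
rear [0.4163 0.1777]
end [0.4241 0.155 ]
s1 [0.414  0.1455]
s2 [0.4382 0.145 ]
inR [0.413  0.1846]
```

jog_arm([
  [0,20,0,0,0,0,1],
  [0,45,0,0,0,0,1],
  [0,70,0,0,0,0,1],
  [0,98,0,0,0,0,1],
  [0,98,0,0,0,0,1],
  [0,98,0,0,0,0,1],
])

```text
time: 8.93
position: [0.4277, 0.1698, 0.1675]
tool_rot: [0.5, 0.501, -0.499, -0.499]
ft_force: [0.4, 0.7, -1.0]
grip_width: 0.0196
```

```bash
python3 w.py a6 wrist; python3 cr.py b6 120 360 130 260 3
```

```text
8.93 [0.4277 0.1698 0.1675] [ 0.4   0.67 -0.99] [ 0.078 -0.026  0.004] 0.019621411592809748
```

View pics/b6.png

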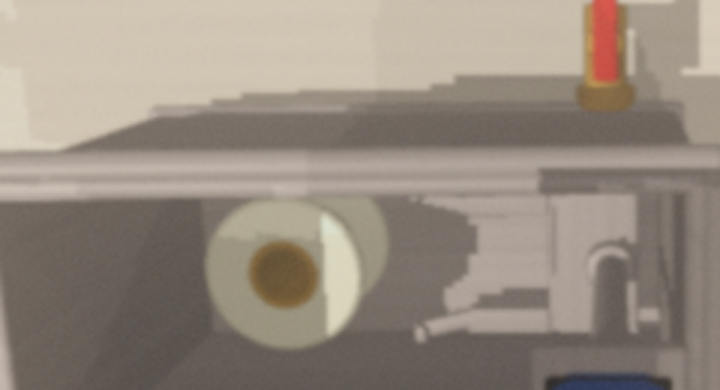

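```bash
python3 al.py 120 130 3 '[["rollerC",283,273,0.054],["bot",283,349,0.054],["l",205,274,0.054],["r",361,274,0.054],["o2",520,333,"p"],["s2",520,309,"p"],["rear",637,230,"p"],["end",550,260,"p"],["tip",416,333,"p"]]'
```

```text
[0.4275 0.1698 0.1676] plate top 0.0356
rollerC [0.4269 0.092 ]
bot [0.4461 0.0907]
l [0.4271 0.0731]
r [0.4271 0.1108]
o2 [0.4473 0.1477]
s2 [0.4409 0.1478]
rear [0.42  0.178]
end [0.4279 0.1558]
tip [0.4473 0.1207]
```

jog_arm([
  [-8,0,0.5,0,0,0,1],
  [-16,0,0.5,0,0,0,1],
  [-24,0,0.5,0,0,0,1],
  [-30,0,0.5,0,0,0,1],
  [-30,0,0.5,0,0,0,1],
])

```text
time: 9.7
position: [0.4259, 0.139, 0.1662]
tool_rot: [-0.5, -0.5, 0.5, 0.5]
ft_force: [0.3, 0.4, -0.5]
grip_width: 0.0194
```

```bash
python3 w.py a7; python3 cr.py b7 160 400 130 260 3
```

```text
9.7 [0.4259 0.139  0.1662] [ 0.27  0.37 -0.55] [ 0.038 -0.013 -0.038] 0.019402370690183197
```

View pics/b7.png

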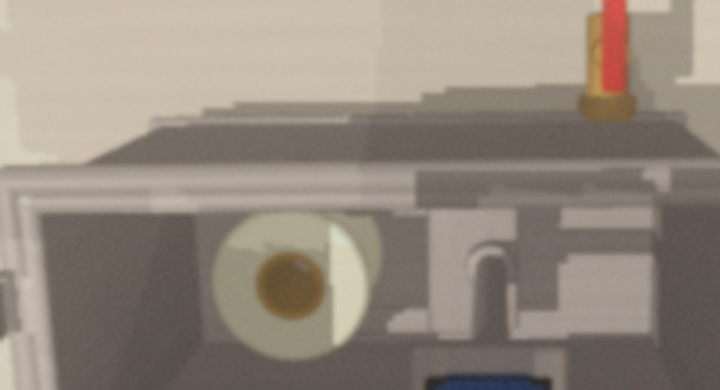

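jog_arm([
  [-6,0,0,0,0,0,1],
  [-12,0,0,0,0,0,1],
  [-17,0,0,0,0,0,1],
  [-20.5,0,0,0,0,0,1],
  [-20.5,0,0,0,0,0,1],
])

```text
time: 10.38
position: [0.4259, 0.1188, 0.1663]
tool_rot: [0.5, 0.5, -0.5, -0.5]
ft_force: [0.2, -0.2, -2.5]
grip_width: 0.0199
```

```bash
python3 w.py a8; python3 cr.py b8 160 400 130 260 3
```

```text
10.38 [0.4259 0.1188 0.1663] [ 0.21 -0.22 -2.46] [ 0.041 -0.025 -0.027] 0.019874557675919568
```

View pics/b8.png

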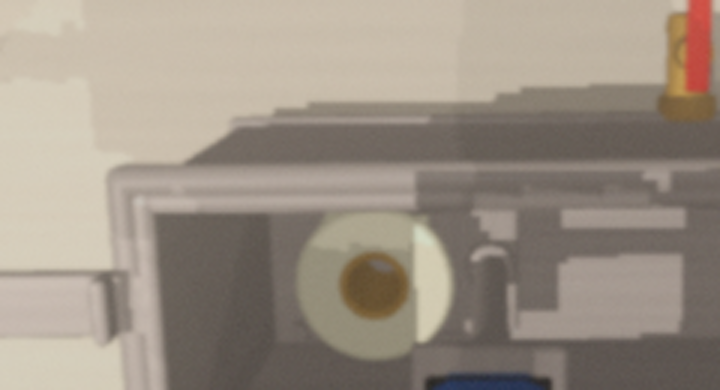

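```bash
python3 al.py 160 130 3 '[["rollerC",374.5,285,0.054],["l",297,285,0.054],["r",453,285,0.054],["rear",516,230,"p"],["rear2",516,320,"p"]]'
```

```text
[0.4259 0.1191 0.1663] plate top 0.0343
rollerC [0.4273 0.0923]
l [0.4273 0.0736]
r [0.4273 0.1113]
rear [0.4178 0.1268]
rear2 [0.4415 0.127 ]
```

jog_arm([
  [0,-8,0,0,0,0,1],
  [0,-13,0,0,0,0,1],
  [0,-18,0,0,0,0,1],
  [0,-24,0,0,0,0,1],
  [0,-32,0,0,0,0,1],
  [0,-40,0,0,0,0,1],
  [0,-40,0,0,0,0,1],
  [0,-40,0,0,0,0,1],
])

```text
time: 11.48
position: [0.4257, 0.1191, 0.2062]
tool_rot: [-0.5, -0.5, 0.5, 0.5]
ft_force: [-0.4, -0.3, -2.0]
grip_width: 0.0195
```

```bash
python3 w.py a9; python3 cr.py b9 160 400 130 260 3
```

```text
11.47 [0.4257 0.1191 0.2062] [-0.38 -0.27 -2.04] [0.018 0.001 0.055] 0.019535513061094256
```

View pics/b9.png

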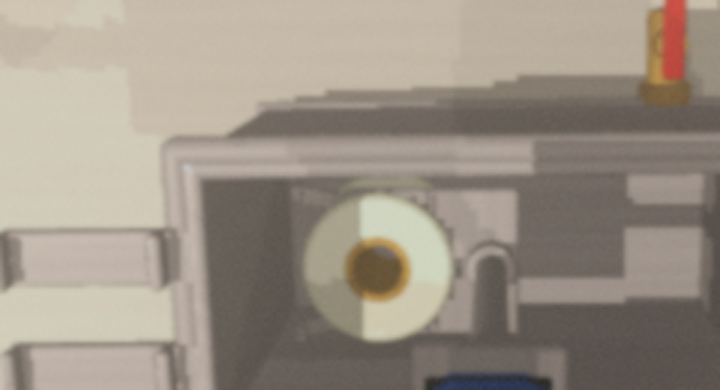

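jog_arm([
  [0,-10,0,0,0,0,1],
  [0,-25,0,0,0,0,1],
  [0,-45,0,0,0,0,1],
  [0,-65,0,0,0,0,1],
  [0,-85,0,0,0,0,1],
  [0,-103,0,0,0,0,1],
  [0,-114,0,0,0,0,1],
  [0,-119,0,0,0,0,1],
  [0,-119,0,0,0,0,1],
  [0,-119,0,0,0,0,1],
  [0,-119,0,0,0,0,1],
])

```text
time: 12.9
position: [0.4255, 0.1191, 0.3247]
tool_rot: [-0.5, -0.5, 0.5, 0.5]
ft_force: [-0.3, -0.3, -2.3]
grip_width: 0.0196
```

```bash
python3 w.py a10 wrist scene; python3 cr.py b10 240 360 170 270 6
```

```text
12.9 [0.4255 0.1191 0.3247] [-0.27 -0.31 -2.3 ] [ 0.016  0.014 -0.002] 0.019583951954143246
```

View pics/b10.png

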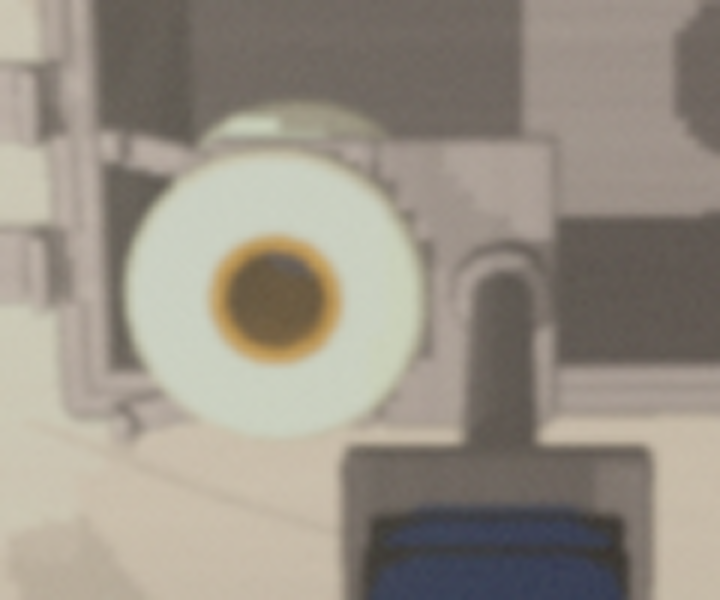

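View pics/a10scene.png

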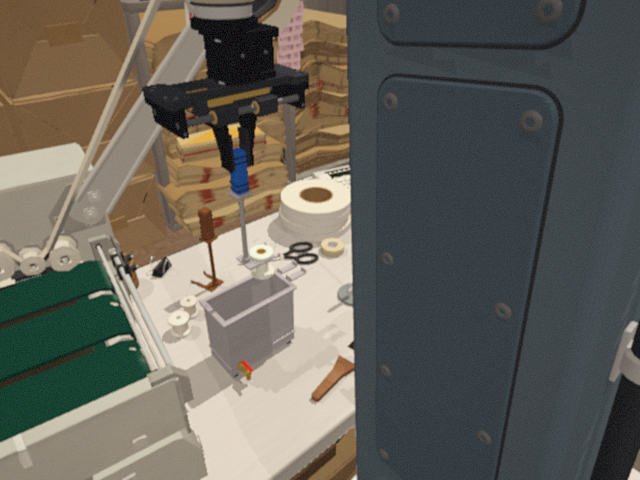

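```bash
python3 al.py 240 170 6 '[["rollerC",273.5,295,0.1977],["l",124,295,0.1977],["r",422,295,0.1977],["t",273,150,0.1977],["b",273,438,0.1977],["bore",275,300,0.1977],["rear",556,230,"p"],["o1",480,137,"p"],["o2",480,425,"p"]]'
```

```text
[0.4258 0.1191 0.325 ] plate top 0.193
rollerC [0.4261 0.0917]
l [0.4261 0.0728]
r [0.4261 0.1104]
t [0.4077 0.092 ]
b [0.4449 0.0912]
bore [0.4268 0.0918]
rear [0.4187 0.1274]
o1 [0.4068 0.1177]
o2 [0.4445 0.1177]
```

jog_arm([
  [0,0,8,0,0,0,1],
  [-10,0,15,0,0,0,1],
  [-30,0,15,0,0,0,1],
  [-55,0,15,0,0,0,1],
  [-80,0,15,0,0,0,1],
  [-105,0,15,0,0,0,1],
  [-125,0,15,0,0,0,1],
  [-140,0,15,0,0,0,1],
  [-148,0,15,0,0,0,1],
  [-150,0,15,0,0,0,1],
  [-150,0,15,0,0,0,1],
  [-150,0,15,0,0,0,1],
])

```text
time: 14.6
position: [0.4108, -0.0304, 0.3252]
tool_rot: [0.5, 0.5, -0.5, -0.5]
ft_force: [-0.1, -0.0, -2.4]
grip_width: 0.0195
```

```bash
python3 w.py a11 wrist; python3 cr.py b11 200 360 150 270 5
```

```text
14.6 [ 0.4108 -0.0304  0.3252] [-0.13 -0.01 -2.36] [ 0.039  0.013 -0.016] 0.01949781087242343
```

View pics/b11.png

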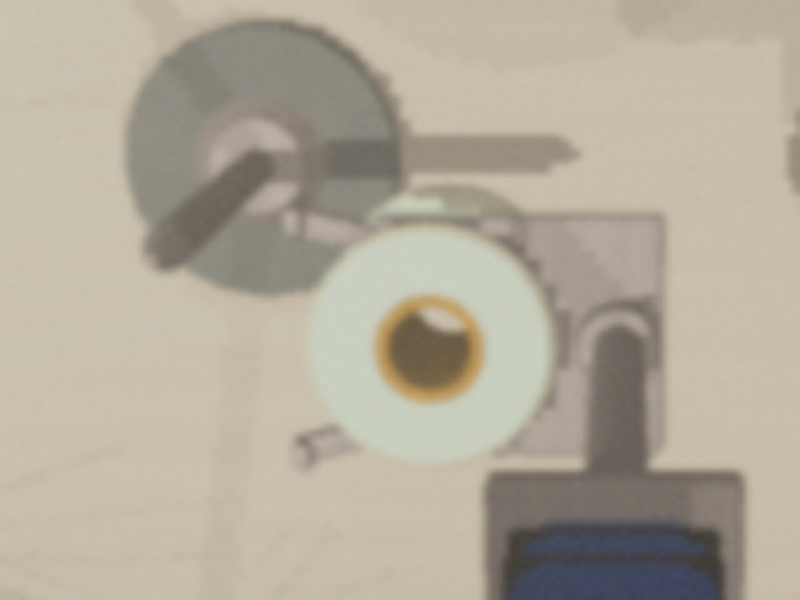

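```bash
python3 al.py 200 150 5 '[["tip",155,254,0.132],["tip120",166,247,0.120],["foot",262,156,0.004],["seat",255,165,0.014],["roller",431,344,0.1982],["bore",430,349,0.1982],["rear",665,270,"p"]]'; python3 - <<'E'
from h import *
c=shot('top');cv2.imwrite('pics/top11.png',cv2.resize(c['img'][200:340,230:450,::-1],None,fx=3.6,fy=3.6,interpolation=cv2.INTER_CUBIC))
E
```

```text
[ 0.4109 -0.0306  0.3252] plate top 0.1932
tip [ 0.4097 -0.1127]
tip120 [ 0.4106 -0.1132]
foot [ 0.41   -0.1135]
seat [ 0.4107 -0.1136]
roller [ 0.411  -0.0574]
bore [ 0.4118 -0.0575]
rear [ 0.4006 -0.0219]
```

View pics/top11.png

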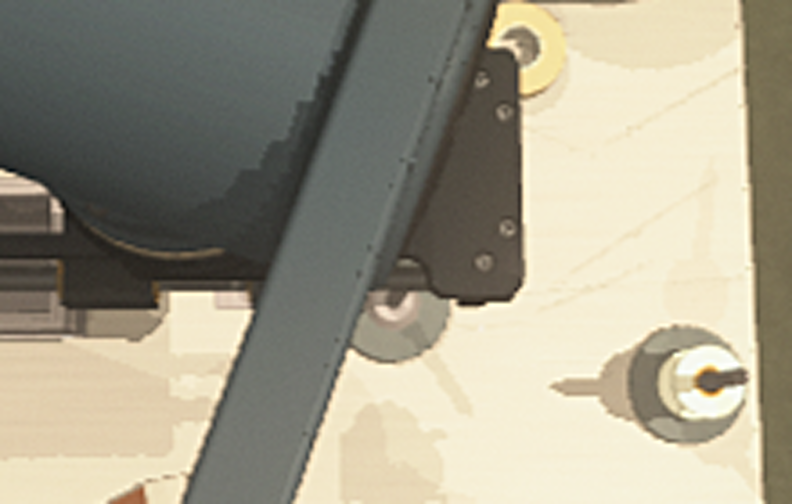

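jog_arm([
  [-8,0,0.8,0,0,0,1],
  [-22,0,0.8,0,0,0,1],
  [-38,0,0.8,0,0,0,1],
  [-49,0,0.8,0,0,0,1],
  [-55,0,0.8,0,0,0,1],
  [-55.9,0,0.8,0,0,0,1],
  [-55.9,0,0.8,0,0,0,1],
  [-55.9,0,0.8,0,0,0,1],
])

```text
time: 15.8
position: [0.41, -0.0864, 0.3252]
tool_rot: [0.5, 0.5, -0.5, -0.5]
ft_force: [-0.8, 0.5, -1.3]
grip_width: 0.0196
```

```bash
python3 w.py a12 wrist; python3 cr.py b12 200 360 150 270 5
```

```text
15.8 [ 0.41   -0.0864  0.3252] [-0.78  0.49 -1.28] [ 0.061  0.009 -0.036] 0.019589203362711912
```

View pics/b12.png

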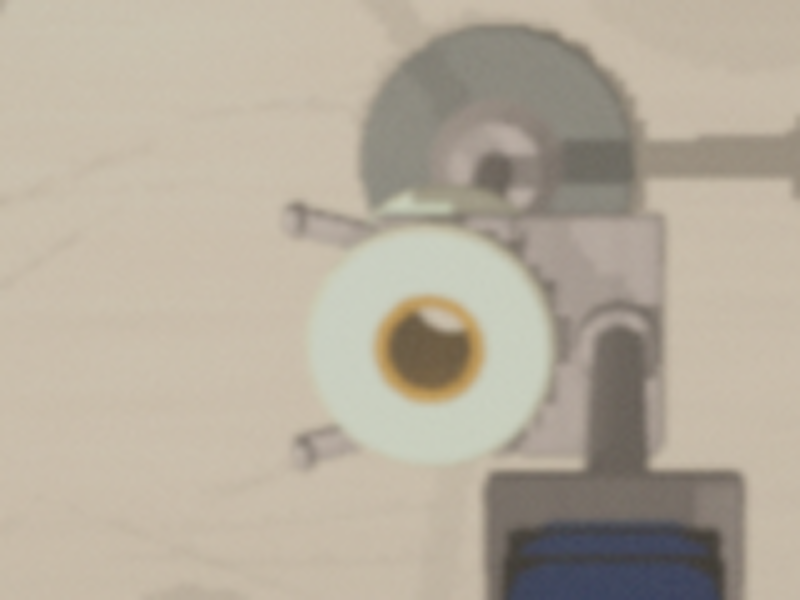

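```bash
python3 al.py 200 150 5 '[["foot",499,158,0.004],["fl",360,158,0.004],["fr",636,158,0.004],["seat",489,165,0.014],["roller",431,344,0.1982],["bore",430,349,0.1982]]'
```

```text
[ 0.4101 -0.0865  0.3253] plate top 0.1933
foot [ 0.4096 -0.113 ]
fl [ 0.4097 -0.1462]
fr [ 0.4096 -0.0802]
seat [ 0.4098 -0.1148]
roller [ 0.4103 -0.1134]
bore [ 0.4111 -0.1135]
```

jog_arm([
  [0,5,0,0,0,0,1],
  [0,12,0,0,0,0,1],
  [0,18,0,0,0,0,1],
  [0,22,0,0,0,0,1],
  [0,26,0,0,0,0,1],
  [0,30,0,0,0,0,1],
  [0,34,0,0,0,0,1],
  [0,38,0,0,0,0,1],
  [0,42,0,0,0,0,1],
  [0,42,0,0,0,0,1],
])

```text
time: 17.2
position: [0.4099, -0.0867, 0.2829]
tool_rot: [-0.5, -0.5, 0.5, 0.5]
ft_force: [0.3, 0.2, -1.8]
grip_width: 0.0199
```

```bash
python3 w.py a13 wrist; python3 cr.py b13 200 360 150 270 5
```

```text
17.2 [ 0.4099 -0.0867  0.2829] [ 0.3   0.16 -1.79] [ 0.034 -0.037 -0.038] 0.0199168279343592
```

View pics/b13.png

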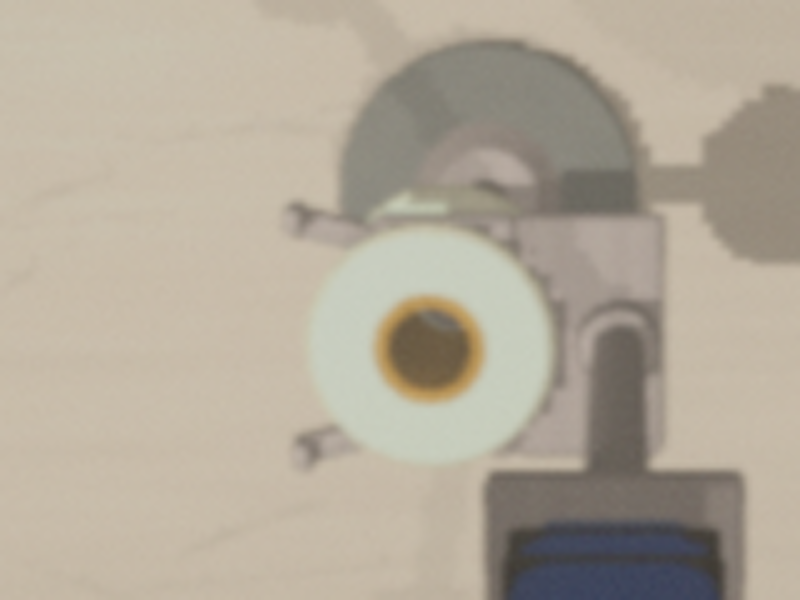

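jog_arm([
  [0,5,0,0,0,0,1],
  [0,12,0,0,0,0,1],
  [0,20,0,0,0,0,1],
  [0,27,0,0,0,0,1],
  [0,32,0,0,0,0,1],
  [0,35,0,0,0,0,1],
  [0,35,0,0,0,0,1],
])

```text
time: 18.18
position: [0.4101, -0.0868, 0.2481]
tool_rot: [-0.5, -0.5, 0.5, 0.5]
ft_force: [-0.7, -0.4, -2.0]
grip_width: 0.0192
```

```bash
python3 w.py a14 wrist; python3 cr.py b14 200 360 150 270 5
```

```text
18.18 [ 0.4101 -0.0868  0.2481] [-0.69 -0.42 -2.03] [0.058 0.038 0.008] 0.0191948747027003
```

View pics/b14.png

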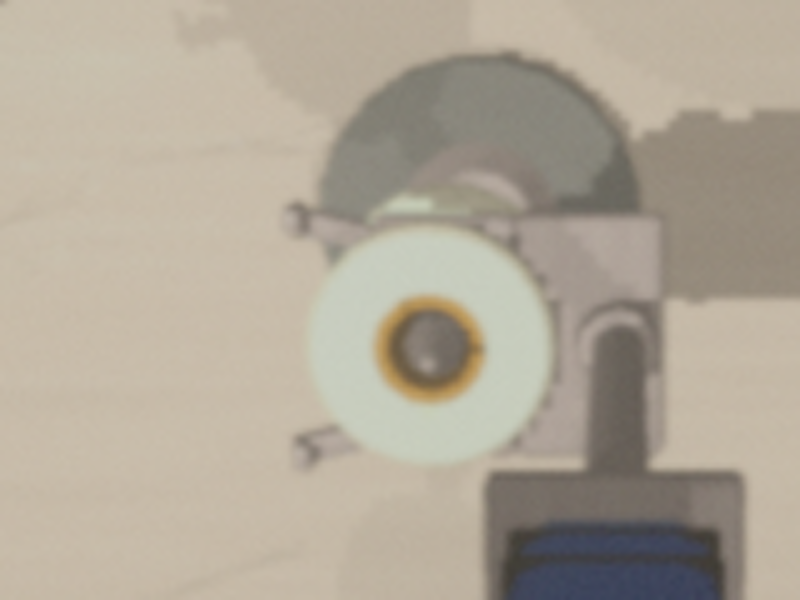

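jog_arm([
  [0,6,0,0,0,0,1],
  [0,16,0,0,0,0,1],
  [0,27,0,0,0,0,1],
  [0,38,0,0,0,0,1],
  [0,47,0,0,0,0,1],
  [0,53,0,0,0,0,1],
  [0,57,0,0,0,0,1],
  [0,61,0,0,0,0,1],
  [0,64,0,0,0,0,1],
  [0,67,0,0,0,0,1],
  [0,71,0,0,0,0,1],
  [0,76,0,0,0,0,1],
  [0,76,0,0,0,0,1],
  [0,76,0,0,0,0,1],
])

```text
time: 20.02
position: [0.4102, -0.0868, 0.1722]
tool_rot: [0.5, 0.5, -0.5, -0.5]
ft_force: [0.4, -0.9, -1.4]
grip_width: 0.0194
```

```bash
python3 w.py a15 wrist; python3 cr.py b15 200 360 150 270 5
```

```text
20.02 [ 0.4102 -0.0868  0.1722] [ 0.4  -0.88 -1.43] [ 0.015 -0.02  -0.013] 0.019448275822997445
```

View pics/b15.png

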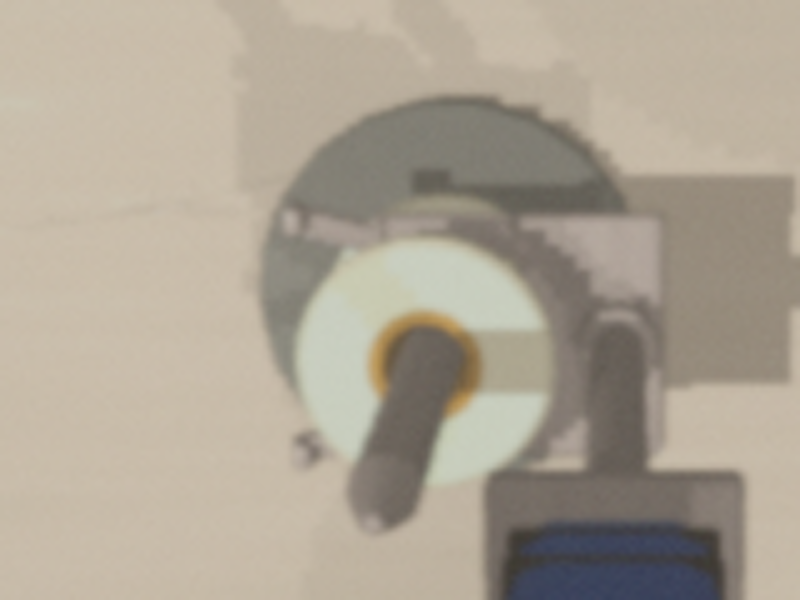

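```bash
python3 - <<'E'
from h import *
c=shot('wrist');P=pts(c)
for x,y in [(330,370),(500,430),(480,290),(350,300)]: print(P[150+y//5,200+x//5].round(4))
print('plate',P[150+240//5,200+620//5].round(4))
E
```

```text
[ 0.4123 -0.1276  0.0557]
[ 0.4213 -0.1027  0.056 ]
[ 0.3999 -0.1052  0.0574]
[ 0.4015 -0.1241  0.0571]
plate [ 0.3956 -0.0849  0.041 ]
```

jog_arm([
  [4,0,0,0,0,0,1],
  [12,0,0,0,0,0,1],
  [22,0,0,0,0,0,1],
  [32,0,0,0,0,0,1],
  [42,0,0,0,0,0,1],
  [52,0,0,0,0,0,1],
  [58,0,0,0,0,0,1],
  [58,0,0,0,0,0,1],
])

```text
time: 21.18
position: [0.41, -0.0284, 0.1722]
tool_rot: [-0.5, -0.5, 0.5, 0.5]
ft_force: [0.5, -0.4, -0.5]
grip_width: 0.0197
```

```bash
python3 w.py a16 wrist
```

```text
21.18 [ 0.41   -0.0284  0.1722] [ 0.47 -0.4  -0.49] [0.021 0.009 0.003] 0.019746764991044444
```

View pics/a16wrist.png

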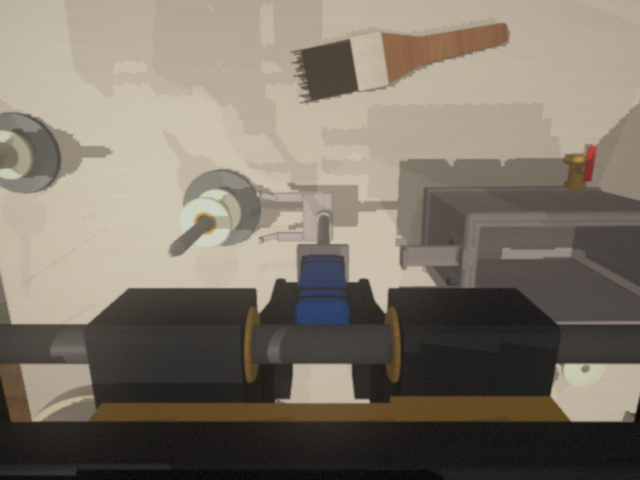

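jog_arm([
  [0,0,-7,0,0,0,1],
  [0,6,-14.5,0,0,0,1],
  [4,10,-14.5,0,0,0,1],
  [8,10,-14.5,0,0,0,1],
  [8,10,-14.5,0,0,0,1],
])

```text
time: 21.85
position: [0.4241, -0.0203, 0.1621]
tool_rot: [-0.5, -0.5, 0.5, 0.5]
ft_force: [0.8, 0.1, -1.3]
grip_width: 0.0199
```

```bash
python3 w.py a17; python3 cr.py b17 240 440 170 290 4
```

```text
21.85 [ 0.4241 -0.0203  0.1621] [ 0.82  0.14 -1.31] [ 0.086 -0.045 -0.008] 0.019887770864078138
```

View pics/b17.png

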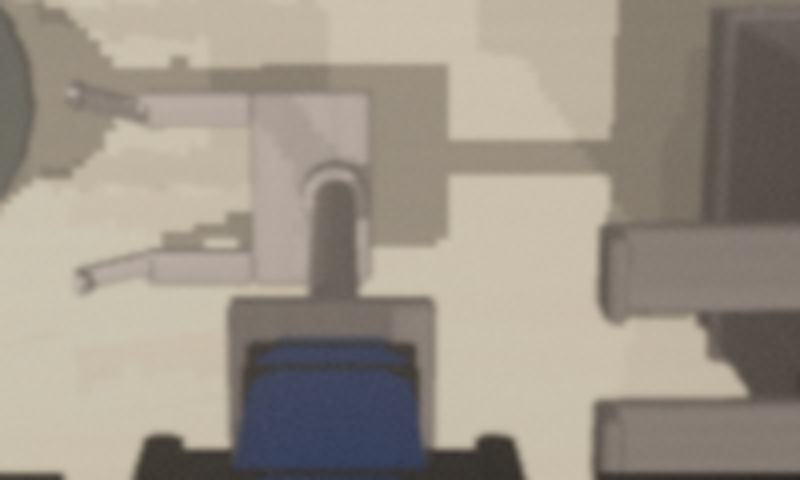

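```bash
python3 al.py 240 170 4 '[["p1in",700,310,0.13],["p1out",700,225,0.13],["p2in",700,402,0.13],["o1",320,93,"p"],["o2",300,283,"p"],["rear",370,180,"p"],["prongend",602,250,0.136]]'
```

```text
[ 0.4245 -0.0207  0.1623] plate top 0.0303
p1in [0.4184 0.0298]
p1out [0.4066 0.0291]
p2in [0.4315 0.0306]
o1 [ 0.4058 -0.0219]
o2 [ 0.4431 -0.0258]
rear [ 0.4226 -0.0123]
prongend [0.4084 0.0152]
```

jog_arm([
  [8,0,-0.3,0,0,0,1],
  [18,0,-0.3,0,0,0,1],
  [28,0,-0.3,0,0,0,1],
  [38,0,-0.3,0,0,0,1],
  [47,0,-0.3,0,0,0,1],
  [53,0,-0.3,0,0,0,1],
  [53,0,-0.3,0,0,0,1],
  [53,0,-0.3,0,0,0,1],
])

```text
time: 22.95
position: [0.425, 0.0321, 0.1623]
tool_rot: [-0.5, -0.5, 0.5, 0.5]
ft_force: [0.7, -0.2, -1.2]
grip_width: 0.0197
```

```bash
python3 w.py a18; python3 cr.py b18 240 440 150 290 4
```

```text
22.95 [0.425  0.0321 0.1623] [ 0.69 -0.15 -1.18] [-0.015 -0.032  0.039] 0.019650822291162263
```

View pics/b18.png

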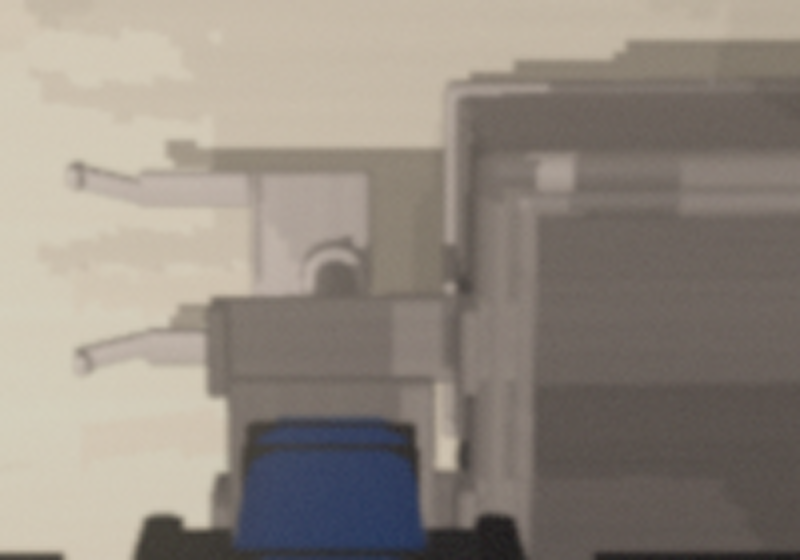

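```bash
python3 al.py 240 150 4 '[["cl",229,420,0.1493],["cr",434,420,0.1493],["prongend",210,340,0.136],["lip",228,310,0.136],["tankend",470,340,0.13]]'
```

```text
[0.425  0.032  0.1623] plate top 0.0303
cl [0.4171 0.02  ]
cr [0.4171 0.0453]
prongend [0.4105 0.0169]
lip [0.4065 0.0193]
tankend [0.4121 0.0512]
```

jog_arm([
  [1.4,0,0,0,0,0,1],
  [1.4,4,0,0,0,0,1],
  [1.4,8,0,0,0,0,1],
  [1.4,11,0,0,0,0,1],
  [1.4,13,0,0,0,0,1],
  [1.4,13,0,0,0,0,1],
  [1.4,13,0,0,0,0,1],
])

```text
time: 23.92
position: [0.425, 0.0336, 0.1493]
tool_rot: [0.5, 0.5, -0.5, -0.5]
ft_force: [-0.0, 0.4, -1.3]
grip_width: 0.0193
```

```bash
python3 w.py a19; python3 cr.py b19 240 440 150 290 4
```

```text
23.93 [0.425  0.0336 0.1493] [-0.02  0.37 -1.33] [ 0.028  0.001 -0.036] 0.019304435472527474
```

View pics/b19.png

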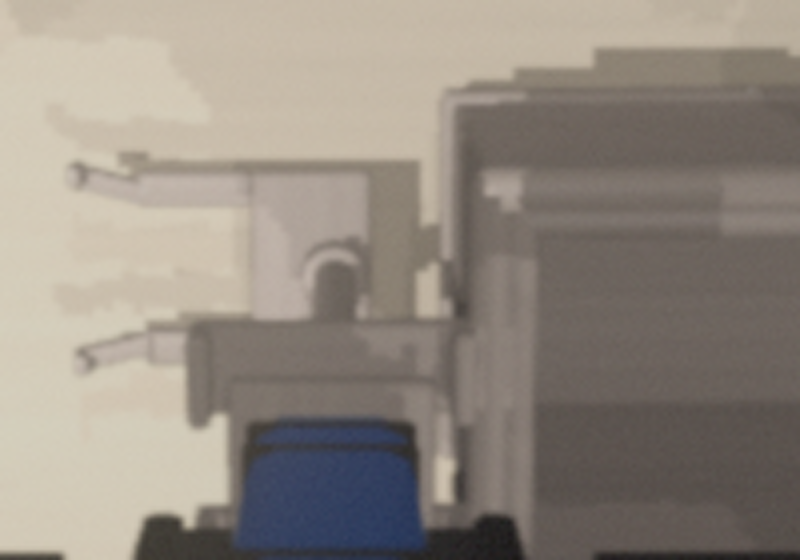

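jog_arm([
  [0,0.6,0,0,0,0,1],
  [0,1.1,0,0,0,0,1],
  [0,1.1,0,0,0,0,1],
  [0,1.1,0,0,0,0,0.6],
  [0,1.1,0,0,0,0,0.2],
  [0,1.1,0,0,0,0,-0.2],
  [0,1.1,0,0,0,0,-0.2],
  [0,1.1,0,0,0,0,-0.2],
  [0,1.1,0,0,0,0,-0.2],
])

```text
time: 25.1
position: [0.4249, 0.0336, 0.1482]
tool_rot: [0.5, 0.5, -0.5, -0.5]
ft_force: [-0.3, -1.0, 0.2]
grip_width: 0.0512
```

```bash
python3 w.py a20; python3 cr.py b20 240 440 150 290 4
```

```text
25.1 [0.4249 0.0336 0.1482] [-0.26 -1.03  0.23] [ 0.009 -0.017 -0.01 ] 0.05116793221387076
```

View pics/b20.png

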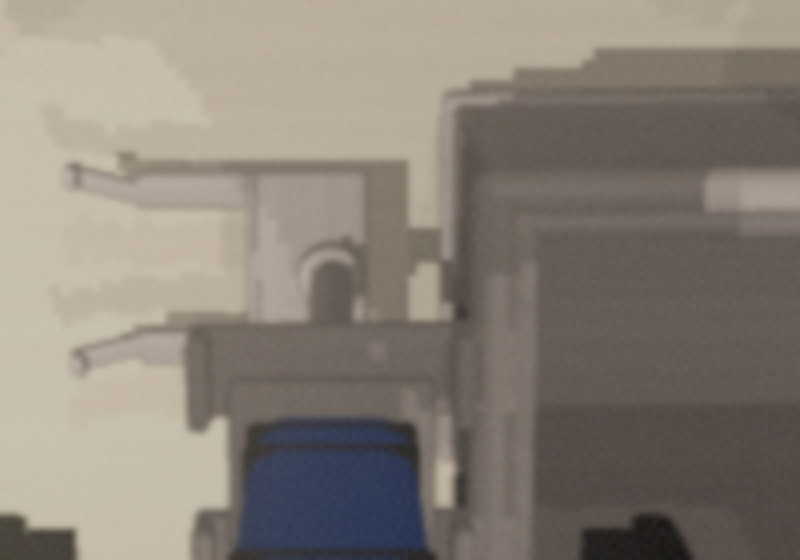

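Released, and the collar sits between the lips. I'll retreat straight up to z of about 0.33, then back off towards the start side.

jog_arm([
  [0,0,0,0,0,0,-0.5],
  [0,-15,0,0,0,0,-0.5],
  [0,-40,0,0,0,0,-0.5],
  [0,-80,0,0,0,0,-0.5],
  [0,-130,0,0,0,0,-0.5],
  [0,-180,0,0,0,0,-0.5],
  [0,-180,14,0,0,0,-0.5],
  [0,-180,14,0,0,0,-0.5],
])

```text
time: 26.15
position: [0.4091, 0.0339, 0.3275]
tool_rot: [-0.499, -0.5, 0.5, 0.5]
ft_force: [0.2, 0.0, -0.7]
grip_width: 0.0655
```

```bash
python3 w.py a21 wrist
```

```text
26.15 [0.4091 0.0339 0.3275] [ 0.2   0.02 -0.74] [ 0.033 -0.013 -0.04 ] 0.06546230006780646
```

View pics/a21wrist.png

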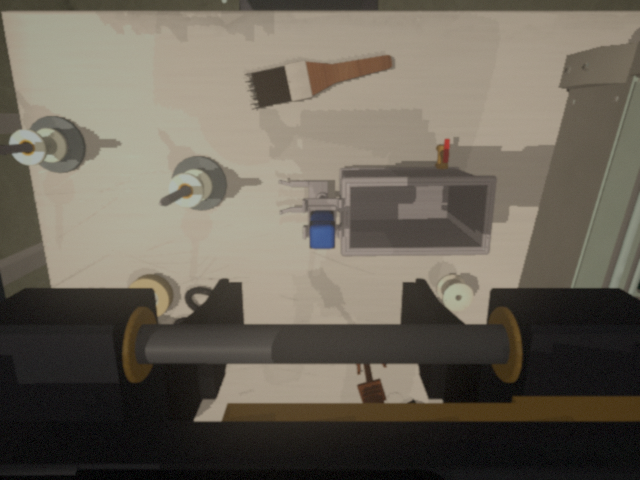

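```bash
python3 - <<'E'
from h import *
c=shot('wrist');im=c['img'];P=pts(c)
cv2.imwrite('pics/fin.png',cv2.resize(im[140:265,140:360,::-1],None,fx=3.6,fy=3.6,interpolation=cv2.INTER_CUBIC))
hsv=cv2.cvtColor(im,cv2.COLOR_RGB2HSV)
b=(abs(hsv[...,0].astype(int)-111)<12)&(hsv[...,1]>120);b[270:]=0;b[:,:290]=0;b[:,350:]=0
zm=np.percentile(P[b][:,2],90);ys,xs=np.where(b&(abs(P[...,2]-zm)<.006));r=cv2.minAreaRect(np.stack([xs,ys],1).astype(np.float32));print('handle',zm,r,ray(c,*r[0],.197))
m=(P[...,2]>.048)&(P[...,2]<.064);m[:,:150]=0;m[:,225:]=0;m[:150]=0;m[215:]=0
print('roller top z',np.median(P[m][:,2]),P[m][:,:2].min(0),P[m][:,:2].max(0))
o=get_obs();print(o['ft_force'],o['time'])
E
```

```text
handle 0.19804116245890277 ((321.5, 236.0), (20.0, 21.0), 90.0) [0.42391412 0.03400272 0.197     ]
roller top z 0.056232690488682666 [ 0.39254614 -0.13281103] [ 0.42965251 -0.09497833]
[ 0.44461929  0.06251034 -0.29776862] 26.25
```

View pics/fin.png

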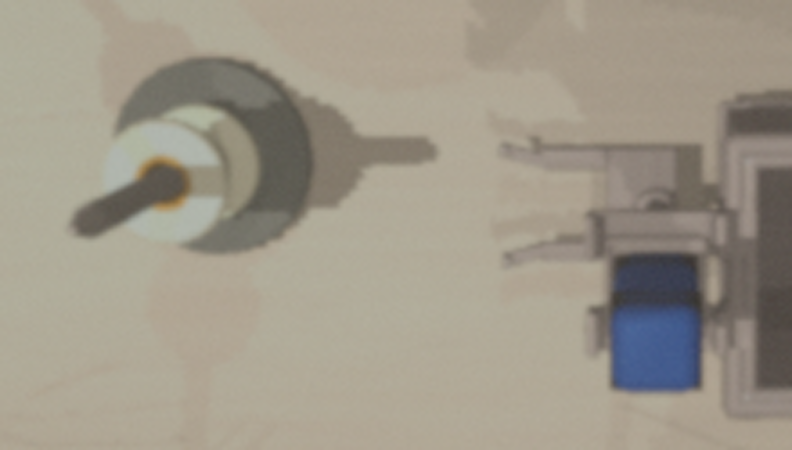

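```bash
python3 -c "
from rig import *
print(hand_in())"
```

```text
the job is handed in; nothing more can be done
None
```

I took the blue fork from its bracket and lifted the roller out of the tank by its upper flange. I lowered it over the free spindle until it stood on the seat, then hung the fork back in its bracket. The job was handed in at 26.3 s, with the arm drawn up and clear; it reports no verdict.

**Roller:** the last checks put its top at 56 mm, against 56 mm expected for fully down. Its axis was at about (0.411, -0.114), within about 1 mm of the spindle, and the fork was well off it.

**Fork:** the handle top was at (0.424, 0.034, 0.198), under 1 mm from where it hung at the start. The collar sits between the lips and the tines lie along the tank.

**Other things:** in the last wrist picture the other roller is still on its spindle. I saw no sign that it or the clear tape roll had moved, but did not re-measure either.

**Disagreement on the way:** wrist-camera positions jittered by about 1 to 2 mm between views. For the fork-to-roller and shaft-to-slot fits I therefore used offsets read within one picture. No check failed.

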